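# Unbolt the produce bin's gate and hold it ajar

## Robot

A 6-joint arm with a two-finger parallel gripper is mounted at the origin on the work surface. World frame = base frame: x ahead of the robot, y to its left, z up, the work surface at z = 0. Lengths are in m, angles in rad, forces in N, time in s.
With the tool pointing down it reaches from about 0.3 to 0.85 m from the base axis. Payload 4.2 kg.
Tool frame: the origin (TCP) lies at the very end of the fingers, on their centre line; the grasp point (between the pads) lies 19 mm behind it (manip.pinch_z is the distance from the TCP to the grasp point, in m); z points along the fingers, y is the line along which they close (so a half turn about z gives the same grasp; the last joint's range is limited). The gripper opens to 91 mm and grips with 3 to 60 N. Pads are 32 mm wide; open, the fingers measure 118 mm over their backs; the gripper's body (76 mm by 178 mm) begins 60 mm behind the grasp point.
Start: joints at [1.163, 0.32, 1.565, -0, 1.257, -0.02], TCP at [0.217, 0.532, 0.214] pointing down, gripper open.
Joint ranges: [-3.11, 3.11], [-0.84, 2.01], [0.21, 2.61], [-1.34, 4.49], [0.05, 2.63], [-2.56, 2.56]. Speed limits (rad/s): [2.57, 2.57, 3.14, 3.14, 3.14, 3.14].

## Interface

Orientations are given as a unit quaternion [x, y, z, w].
In Python, from cell import manip gives the robot as it stands.
- The arm moves only by the shell command python3 -m handwheel 'ROWS' [OPENING] [FORCE]. ROWS is JSON, a list of rows, each an object of numbers: "x", "y", "z": the shift along the tool's x, y, z normalised to -1 to 1, where 1 is 0.1 m; "wx", "wy", "wz": the turn, a rotation vector about the tool's x, y, z normalised to -1 to 1, where 1 is 120 degrees. A call has exactly 10 rows; each row shifts and turns the commanded pose from where the row before left it, along the tool's axes as they then stand; what a row does not reach is not made up. A row lasts 1/10 s, in which the tool goes at most 50 mm and 8.59 degrees, less where a joint would pass 70% of its speed; a pose out of reach is approached as far as the arm can. A call with a number of a shift or a turn outside -1 to 1 is refused whole. A call with a gripper value outside its range is refused whole. OPENING is the opening, from -1 (shut) to 1 (fully open), set as the call begins (- or left out, the last holds). The fingers move at their own pace and stop on an object; FORCE is the grip in N (left out, the last holds). Time passes only in rows, so rows that do not move let the fingers close, or fill a call up. It gives the time, the measured TCP pose, the force, the opening and the grip force at its end, in the units of the state.
- manip.sense(): the state, without advancing time (a new reading comes with each control period).
- manip.read_camera(name): name is "scene" or "top" or "wrist"; returns a dict with "pixels" (400x640x3 uint8, red, green, blue), "fx", "fy", "cx", "cy" (pixels), "k1" (the pictures are not rectified: a ray, as slopes to the right and down, at radius r is drawn at 1 + k1 r^2 times it, then the intrinsics apply), "world_from_camera" (4x4, takes a point from camera to world coordinates). Camera axes: x right, y up, looking along -z (the intrinsics and any distortion apply to the point x, -y, -z); pixel columns grow to the right and rows downward; lengths in m; the calibration is good to about 2 mm. A picture is of the moment at which its call begins. There is no depth.
- manip.job_done(): hands the job in; it is judged then, once.
Trained networks look in the newest picture that a camera, given by its name, has taken for a name from the list of things; names that differ only in an ending like _2 or _b are one class to them, and where a whole thing is asked for, a point or a joint stands for the part that bears it (a point fixed in the world has none). Each returns a list of dicts, best first, with "p" (0 to 1); they miss things now and then, are a little off and sometimes report something else, mostly with a low value. They report only what shows in the picture. A call takes as long as a camera call.
- manip.find_in(camera, target): "rect" ([left, top, right, bottom] in pixels, round what is visible of it).
The state is a dict: "time_s": time; "joints": joint angles; "qd": joint speeds; "joint_efforts": joint torques, N m; "ee_pos": TCP position; "eef_rot": TCP orientation; "wrist_force": force on the tool from outside, world axes, zero at the start; "ft_torque": the same for the moment, N m; "opening": finger opening in m; "grasp_force": force on a finger pad.
Only numpy, scipy, OpenCV 4.12 (cv2) and the standard library are available. Lean on these libraries where they do the work, as an engineer would, in place of code of your own. Each camera call takes 0.05 s, during which the arm holds its last target. There are 200 camera calls.

## Task

Get the onion bin open: swing the flat brace up and over until it snaps into its end rest and leave it there, then lift the sagging bolt by its upright knob so that its turned-down nib clears the keeper's bent-up lip, and draw it back out of the keeper without forcing it. Then pull the gate towards you until its free edge stands about 10 cm open, and finish while still holding it there with the gripper, because it swings shut by itself. Do not disturb the jar, can and mug beside the bin.

Things in the scene. Friction and masses are not known exactly. Their poses are not given: they have to be found in the camera images.
- bin: White slatted onion bin, 330 mm wide, 250 deep, fixed. Origin: on the counter under the middle of the gate. x into the bin, y along the front to the tall hinge post, z up. In this frame (mm): gate 18 thick, front at x -9, y -133 to 133, top 150 high; hinge post at y 150, 30 square, 200 high; keeper post at y -150, 155 high. Brace, bolt and keeper, all steel, are in front of it.
- gate (a joint): Gate angle, rad: 0 shut, grows as the free edge (keeper side) swings out to the bin's -x; stop at 1.2. A spring always pulls it shut (0.5 N m shut, 0.8 N m at 0.5 rad). The free edge is 266 mm from the hinge: 0.38 rad is 10 cm open. It cannot open while the brace lies across it or the bolt is in the keeper.
- gate_hinge (a point): Point on the gate's vertical hinge line, 150 mm above the counter; at x = -9, y = +133 mm in the bin's frame. Its axes turn with the gate (at 0 they are the bin's).
- brace (a joint): Brace angle, rad: 0 level across the gate's front (pointing to the bin's -y), pi/2 upright, 1.9 end stop, leaning 19 degrees past upright. Swings in the plane of the bin's front; friction (1 to 3 N at the peg) keeps it where it is left. From 1.2 rad it rides over a sprung ball on the post (a few N more), which snaps out behind it: seated is 1.8 or more.
- brace_pivot (a point): Pivot of the brace, a steel flat bar 20 mm high and 8 mm thick, 117 mm long from the pivot, in front of the tall post; in the bin's frame at x = -16, y = +150, z = 135 mm.
- brace_peg (a point): The brace's grip peg, 110 mm from the pivot: round, 14 mm in diameter, sticking 42 mm out of the bar's front to the bin's -x. The point lies on its axis, 30 mm out from the bar's front face, 12 mm short of its end. Best pinched from above, fingers closing along the bin's y; it turns in the fingers as the brace swings.
- bolt (a joint): How far the bolt is drawn out of the keeper, m: 0 home, grows towards the hinge side (the gate's +y), stop at 0.042. Friction 2 N. Low, the nib meets the lip after 3 mm; lifted, the nib is past the lip at 19 mm, and out of the keeper from 27 mm. A bolt at 33 mm or more counts as drawn.
- bolt_lift (a joint): How far the bolt is lifted in its two tall loose guide straps, m: 0 sagging (it falls back by its weight, about 2 N), stop at 0.018. The nib clears the lip from 0.010 up.
- bolt_knob (a point): Grip point of the bolt's upright steel knob, a cylinder 18 mm in diameter, 40 mm high, on the gate's front near the free edge; on its axis, 18 mm below its top, 187 mm above the counter when the bolt sags. It stands above gate and straps (155 mm), free all round. At the start at x -25, y -90 mm in the bin's frame; carried by the gate.
- bolt_nib (a point): Middle of the underside of the bolt's turned-down nib (12 by 10 mm, reaching 12 mm below the 12 mm rod), at the rod's keeper end, 75 mm from the knob's axis; 107 mm above the counter when sagging.
- jar: Glass jar with steel lid, 84 mm in diameter, 130 mm high, loose; origin under its centre. To be left alone.
- can: Food can, 74 mm in diameter, 110 mm high, loose; origin under its centre. To be left alone.
- mug: White mug, 82 mm in diameter, 95 mm high, loose; origin under its centre. To be left alone.
- keeper: Keeper on the short post. Origin: middle of the top edge of its bent-up lip (24 mm wide, 6 mm thick), 117 mm above the counter; at x -25, y -154 mm in the bin's frame, same axes. The nib starts behind the lip (farther from the hinge). A wall in front of the nib keeps the gate shut; open on top. Straining the bolt against it with over 40 N spoils it.

How it is judged:
By the outcome, as a careful person would: the job done as asked, in the order asked, and still so for the second after the job is handed in, while the arm keeps its last pose, push and grip.
It also fails if it takes over 48 s, if anything falls off the work surface, if the arm or the gripper's body presses on something with over 40 N, if the wrist force passes 120 N, or if a joint passes its speed limit or range.

## Working session

There is one attempt and no reset: what is moved stays moved. The work goes in short steps, Python scripts to look and compute and a shell command to move; the robot and the scene stay as the last step left them, time stands still between calls to the robot, and variables do not carry over. Pictures are saved under pics/ and viewed, at most 10 in all, crops included, and the job is handed in when it is done.

```bash
ls; mkdir -p pics; cat > h.py <<'E'
import numpy as np, cv2, json
from cell import manip
def save(cam,fn):
    c=manip.read_camera(cam); cv2.imwrite('pics/'+fn,c['pixels'][:,:,::-1]); return c
def proj(c,P):
    T=np.linalg.inv(c['world_from_camera']); q=T[:3,:3]@np.asarray(P,float)+T[:3,3]
    u=np.array([q[0],-q[1]])/-q[2]; u=u*(1+c['k1']*(u@u)); return np.array([c['fx']*u[0]+c['cx'],c['fy']*u[1]+c['cy']])
def ray(c,px):
    d=np.array([(px[0]-c['cx'])/c['fx'],(px[1]-c['cy'])/c['fy']]); u=d.copy()
    for _ in range(20): u=d/(1+c['k1']*(u@u))
    W=np.array(c['world_from_camera']); return W[:3,3],W[:3,:3]@np.array([u[0],-u[1],-1])
def onz(c,px,z):
    o,d=ray(c,px); return o+d*(z-o[2])/d[2]
E
python3 - <<'E'
from h import *
for cam in ['scene','top','wrist']:
    c=save(cam,cam+'1.png'); W=np.array(c['world_from_camera']); print(cam,W.round(3).tolist(),c['fx'],c['k1'])
    for n in ['bin','brace_peg','bolt_knob','brace_pivot','keeper','jar','can','mug','bolt_nib','gate','brace','bolt']:
        r=manip.find_in(cam,n); print(n,[(np.round(k['rect']).tolist(),round(k['p'],2)) for k in r[:2]])
s=manip.sense(); print(s['ee_pos'],s['eef_rot'],s['time_s'],s['opening'])
E
```

```text
pics
scene [[-0.555, -0.454, 0.697, 1.373], [0.832, -0.283, 0.477, 0.555], [-0.019, 0.845, 0.535, 0.738], [0.0, 0.0, 0.0, 1.0]] 416.51226485094446 -0.0763128361846949
bin [([190.0, 163.0, 359.0, 312.0], 0.9)]
brace_peg [([318.0, 186.0, 340.0, 204.0], 0.48)]
bolt_knob [([282.0, 160.0, 289.0, 186.0], 0.65), ([270.0, 162.0, 342.0, 240.0], 0.35)]
brace_pivot [([317.0, 185.0, 339.0, 206.0], 0.6)]
keeper []
jar [([240.0, 166.0, 263.0, 188.0], 0.61)]
can [([361.0, 244.0, 392.0, 299.0], 0.59)]
mug [([384.0, 216.0, 426.0, 265.0], 0.62), ([266.0, 160.0, 343.0, 236.0], 0.17)]
bolt_nib [([283.0, 161.0, 289.0, 184.0], 0.58), ([316.0, 182.0, 340.0, 207.0], 0.29)]
gate [([268.0, 161.0, 342.0, 238.0], 0.76), ([319.0, 186.0, 340.0, 203.0], 0.29)]
brace [([317.0, 185.0, 357.0, 216.0], 0.47)]
bolt [([358.0, 247.0, 392.0, 300.0], 0.73)]
top [[0.009, 0.994, -0.112, 0.436], [-1.0, 0.011, 0.017, 0.042], [0.018, 0.112, 0.994, 1.401], [0.0, 0.0, 0.0, 1.0]] 519.3525160044051 0.00848754722940142
bin [([252.0, 86.0, 401.0, 219.0], 0.82)]
brace_peg [([259.0, 191.0, 310.0, 219.0], 0.59)]
bolt_knob [([257.0, 191.0
[... 241 characters left out ...]
192.0, 211.0, 238.0, 243.0], 0.42)]
can [([208.0, 149.0, 243.0, 183.0], 0.61)]
mug [([189.0, 210.0, 236.0, 243.0], 0.74)]
bolt_nib [([331.0, 198.0, 391.0, 215.0], 0.57)]
gate [([268.0, 183.0, 388.0, 215.0], 0.56)]
brace [([255.0, 192.0, 311.0, 217.0], 0.51)]
bolt [([333.0, 202.0, 391.0, 214.0], 0.68)]
wrist [[0.379, -0.89, -0.255, 0.145], [0.926, 0.364, 0.104, 0.563], [-0.0, -0.276, 0.961, 0.384], [0.0, 0.0, 0.0, 1.0]] 293.8847718925764 -0.0046027232406922825
bin []
brace_peg []
bolt_knob []
brace_pivot []
keeper []
jar []
can []
mug []
bolt_nib []
gate []
brace []
bolt []
[0.21742688 0.53231094 0.21397406] [1.92667811e-01 9.81264038e-01 4.98948323e-05 1.02315281e-05] 1.95 0.0907232799071459
```

```bash
python3 - <<'E'
import cv2
a=cv2.imread('pics/top1.png')[70:260,170:450]; cv2.imwrite('pics/topc.png',cv2.resize(a,None,fx=2.85,fy=2.85,interpolation=cv2.INTER_CUBIC))
a=cv2.imread('pics/scene1.png')[140:320,180:440]; cv2.imwrite('pics/scenec.png',cv2.resize(a,None,fx=3,fy=3,interpolation=cv2.INTER_CUBIC))
E
```

```text
(no output)
```

View pics/topc.png

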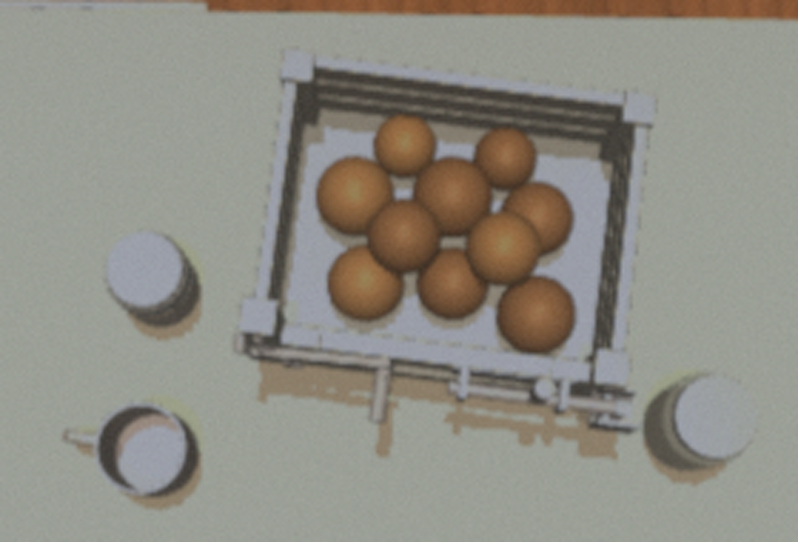

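View pics/scenec.png

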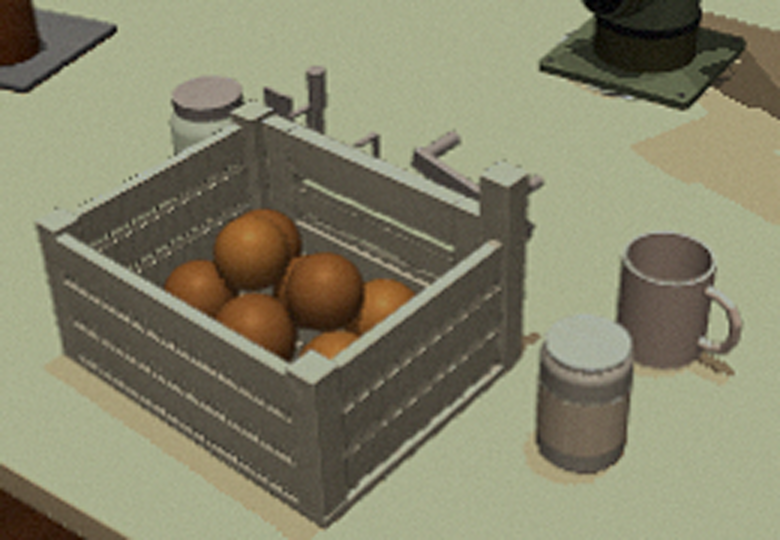

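The top view shows the bin nearly square-on: hinge post top at px (261,181), keeper post (384,198), knob (360.5,207), and peg from (304,198) to (302,217). The jar is by the keeper, and the can and mug are beyond the hinge post. The scene view shows the knob top at (285,164) and the peg tip at (331,186). I'll fit the bin pose to these points.

```bash
cat > fit.py <<'E'
from h import *
from scipy.optimize import least_squares
from scipy.spatial.transform import Rotation as R
T=lambda u,v:(u/2.85+170,v/2.85+70)
S=lambda u,v:(u/3+180,v/3+140)
obs=[('top',T(259,317),(0,150,200)),('top',T(611,363),(0,-150,155)),('top',T(543,388),(-25,-90,205)),('top',T(376,421),(-62,40,137)),
('scene',S(316,71),(-25,-90,205)),('scene',S(451,138),(-62,40,135)),('scene',S(502,172),(0,150,200)),('scene',S(253,116),(0,-150,155)),]
C={n:manip.read_camera(n) for n in('top','scene')}
def w(p,P): 
    c,s=np.cos(p[2]),np.sin(p[2]); P=np.array(P)/1000; return np.array([p[0]+c*P[0]-s*P[1],p[1]+s*P[0]+c*P[1],P[2]])
f=lambda p:np.concatenate([proj(C[n],w(p,P))-px for n,px,P in obs])
r=least_squares(f,[0.5,0,0.],loss='soft_l1'); p=r.x; print(p, f(p).reshape(-1,2).round(1).tolist())
np.save('pose.npy',p)
for n,P in dict(pivot=(-16,150,135),peg=(-50,40,135),knob=(-25,-90,187),hinge=(-9,133,150)).items(): print(n,w(p,P).round(4))
for n,cr,z in [('jar',(715,417),.13),('can',(145,270),.11),('mug',(148,448),.095)]:
    print(n,onz(C['top'],T(*cr),z).round(3))
s=manip.sense(); M=R.from_quat(s['eef_rot']).as_matrix(); print(M.round(3).tolist(), s['time_s'])
E
python3 fit.py
```

```text
[ 0.59810506 -0.00964393 -0.11682163] [[-1.1, 0.1], [-0.2, 2.5], [0.2, -1.4], [1.1, -1.9], [-0.5, -1.1], [-0.8, 7.8], [1.6, -1.1], [0.6, -3.5]]
pivot [0.5997 0.1412 0.135 ]
peg [0.5531 0.0359 0.135 ]
knob [ 0.5628 -0.0961  0.187 ]
hinge [0.6047 0.1235 0.15  ]
jar [ 0.544 -0.253  0.13 ]
can [0.67  0.245 0.11 ]
mug [0.514 0.24  0.095]
[[-0.926, 0.378, 0.0], [0.378, 0.926, 0.0], [-0.0, 0.0, -1.0]] 2.05
```

```bash
cat >> fit.py <<'E'
print('--- brace free')
def f2(q):
    o=[]
    for n,px,P in obs:
        if P[0]==-62: P=(-62,150-110*np.cos(q[3]),135+110*np.sin(q[3]))
        o.append(proj(C[n],w(q,P))-px)
    return np.concatenate(o)
r=least_squares(f2,[*p,0.1]); q=r.x; print(q,f2(q).reshape(-1,2).round(1).tolist()); np.save('pose.npy',q)
a=q[3]
for n,P in dict(pivot=(-16,150,135),peg=(-50,150-110*np.cos(a),135+110*np.sin(a)),knob=(-25,-90,187),hinge=(-9,133,150)).items(): print(n,w(q,P).round(4))
for n in C:
    im=C[n]['pixels'][:,:,::-1].copy()
    for _,__,P in obs: 
        u=proj(C[n],w(q,P)); cv2.circle(im,tuple(int(round(t)) for t in u),1,(0,0,255),-1)
    for P in [(-20,150-110*np.cos(a),135+110*np.sin(a)),(-20,150,135),(-25,-154,117),(-9,-133,150),(-9,133,150)]:
        u=proj(C[n],w(q,P)); cv2.circle(im,tuple(int(round(t)) for t in u),1,(0,255,0),-1)
    if n=='top': im=im[160:230,240:410]
    else: im=im[150:220,250:420]
    cv2.imwrite(f'pics/ov_{n}.png',cv2.resize(im,None,fx=4.5,fy=4.5,interpolation=cv2.INTER_CUBIC))
cv2.imwrite('pics/ov.png',np.vstack([cv2.resize(cv2.imread(f'pics/ov_{n}.png'),(728,300)) for n in C]))
E
python3 fit.py
```

```text
[ 0.59810506 -0.00964393 -0.11682163] [[-1.1, 0.1], [-0.2, 2.5], [0.2, -1.4], [1.1, -1.9], [-0.5, -1.1], [-0.8, 7.8], [1.6, -1.1], [0.6, -3.5]]
pivot [0.5997 0.1412 0.135 ]
peg [0.5531 0.0359 0.135 ]
knob [ 0.5628 -0.0961  0.187 ]
hinge [0.6047 0.1235 0.15  ]
jar [ 0.544 -0.253  0.13 ]
can [0.67  0.245 0.11 ]
mug [0.514 0.24  0.095]
[[-0.926, 0.378, 0.0], [0.378, 0.926, -0.0], [-0.0, 0.0, -1.0]] 2.15
--- brace free
[ 0.59836324 -0.00994625 -0.1082268   0.2259012 ] [[-1.1, 0.5], [-0.1, 1.8], [0.5, -1.9], [0.3, -2.7], [-0.9, -1.0], [-0.2, 0.3], [1.8, -1.3], [0.1, -3.3]]
pivot [0.5987 0.1409 0.135 ]
peg [0.5533 0.038  0.1596]
knob [ 0.5638 -0.0967  0.187 ]
hinge [0.6038 0.1232 0.15  ]
```

View pics/ov.png

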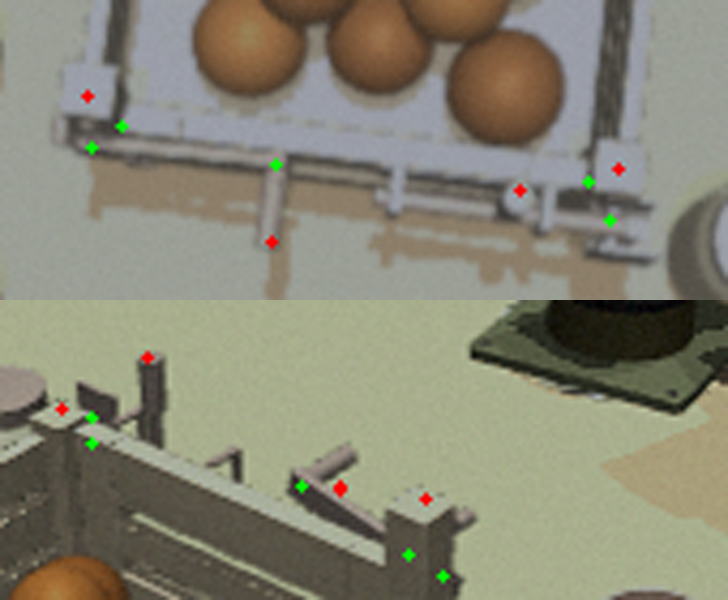

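Brace starts at about 0.2 rad, and the posts look a few mm set back. I'll move over the peg and check with the wrist camera.

```bash
python3 -m handwheel '[{"z":-0.2,"wz":-0.067},{"z":-0.2,"wz":-0.067},{"x":-0.255,"y":-0.303},{"x":-0.255,"y":-0.303},{"x":-0.255,"y":-0.303},{"x":-0.255,"y":-0.303},{"x":-0.255,"y":-0.303},{"x":-0.255,"y":-0.303},{"x":-0.255,"y":-0.303},{"x":-0.255,"y":-0.303}]' 1
python3 -m handwheel '[{"x":-0.255,"y":-0.303},{"x":-0.255,"y":-0.303},{"x":-0.255,"y":-0.303},{"x":-0.255,"y":-0.303},{"x":-0.255,"y":-0.303},{"x":-0.255,"y":-0.303},{"x":-0.255,"y":-0.303},{},{},{}]'
cat > st.py <<'E'
from h import *
from scipy.spatial.transform import Rotation as R
q=np.load('pose.npy')
s=manip.sense(); M=R.from_quat(s['eef_rot']).as_matrix(); p=np.array(s['ee_pos'])
c,sn=np.cos(q[2]),np.sin(q[2]); B=np.array([[c,-sn,0],[sn,c,0],[0,0,1]])
g=p-M[:,2]*manip.pinch_z
print('t',s['time_s'],'tcp',p.round(4),'yerr deg',np.degrees(np.arctan2(M[1,1],M[0,1])-q[2]-np.pi/2).round(2),'zaxis',M[:,2].round(3))
print('grasp in bin mm',((B.T@(g-[q[0],q[1],0]))*1000).round(1),'F bin',(B.T@np.array(s['wrist_force'])).round(1),'open',round(s['opening'],4),'gf',round(s['grasp_force'],1),'j',np.round(s['joints'],2))
E
python3 st.py; python3 - <<'E'
from h import *
c=save('wrist','w1.png')
for n in ['brace_peg','bolt_knob','brace','keeper','bolt']:
    print(n,[(np.round(k['rect']).tolist(),round(k['p'],2)) for k in manip.find_in('wrist',n)[:2]])
E
```

```text
t 2.15 tcp [0.2174 0.5323 0.2139] yerr deg -16.02 zaxis [ 0. -0. -1.]
grasp in bin mm [-437.3  497.9  232.7] F bin [-0.3  0.5 -0.2] open 0.0911 gf 0.0 j [ 1.16  0.32  1.56 -0.    1.26 -0.02]
brace_peg []
bolt_knob []
brace []
keeper []
bolt []$[0]: bad value
$[0]: bad value
```

View pics/w1.png

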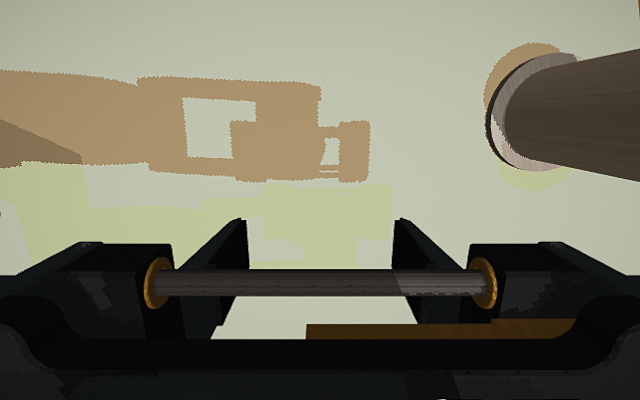

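The move was refused; each row probably needs all six numbers. The picture shows only the empty counter between the fingers, plus a post-like thing at right (540,110).

```bash
python3 -m handwheel '[{"x":0,"y":0,"z":-0.2,"wx":0,"wy":0,"wz":-0.067},{"x":0,"y":0,"z":-0.2,"wx":0,"wy":0,"wz":-0.067},{"x":-0.255,"y":-0.303,"z":0,"wx":0,"wy":0,"wz":0},{"x":-0.255,"y":-0.303,"z":0,"wx":0,"wy":0,"wz":0},{"x":-0.255,"y":-0.303,"z":0,"wx":0,"wy":0,"wz":0},{"x":-0.255,"y":-0.303,"z":0,"wx":0,"wy":0,"wz":0},{"x":-0.255,"y":-0.303,"z":0,"wx":0,"wy":0,"wz":0},{"x":-0.255,"y":-0.303,"z":0,"wx":0,"wy":0,"wz":0},{"x":-0.255,"y":-0.303,"z":0,"wx":0,"wy":0,"wz":0},{"x":-0.255,"y":-0.303,"z":0,"wx":0,"wy":0,"wz":0}]' 1; python3 st.py
```

```text
time_s: 3.45
ee_pos: [0.395, 0.2681, 0.2542]
eef_rot: [0.053, 0.999, 0.0, 0.0]
wrist_force: [0.7, 0.6, -0.1]
opening: 0.0912
grasp_force: 0.0
t 3.45 tcp [0.395  0.2681 0.2542] yerr deg 0.07 zaxis [ 0.001  0.    -1.   ]
grasp in bin mm [-232.2  254.4  273. ] F bin [ 0.7  0.7 -0.1] open 0.0912 gf 0.0 j [ 0.57  0.14  1.7   0.    1.3  -0.89]
```

```bash
python3 -m handwheel '[{"x":-0.255,"y":-0.303,"z":0,"wx":0,"wy":0,"wz":0},{"x":-0.255,"y":-0.303,"z":0,"wx":0,"wy":0,"wz":0},{"x":-0.255,"y":-0.303,"z":0,"wx":0,"wy":0,"wz":0},{"x":-0.255,"y":-0.303,"z":0,"wx":0,"wy":0,"wz":0},{"x":-0.255,"y":-0.303,"z":0,"wx":0,"wy":0,"wz":0},{"x":-0.255,"y":-0.303,"z":0,"wx":0,"wy":0,"wz":0},{"x":-0.2,"y":-0.303,"z":0,"wx":0,"wy":0,"wz":0},{"x":0,"y":0,"z":0,"wx":0,"wy":0,"wz":0},{"x":0,"y":0,"z":0,"wx":0,"wy":0,"wz":0},{"x":0,"y":0,"z":0,"wx":0,"wy":0,"wz":0}]'; python3 st.py
python3 - <<'E'
from h import *
c=save('wrist','w2.png')
for n in ['brace_peg','bolt_knob','brace','keeper','bolt']:
    print(n,[(np.round(k['rect']).tolist(),round(k['p'],2)) for k in manip.find_in('wrist',n)[:2]])
q=np.load('pose.npy'); cc,s=np.cos(q[2]),np.sin(q[2]); a=q[3]
im=c['pixels'][:,:,::-1].copy()
for P in [(-62,150-110*np.cos(a),135+110*np.sin(a)),(-20,150-110*np.cos(a),135+110*np.sin(a)),(-25,-90,205),(-25,-154,117),(-9,-133,150)]:
    P=np.array(P)/1000; u=proj(c,[q[0]+cc*P[0]-s*P[1],q[1]+s*P[0]+cc*P[1],P[2]]); print(u.round(1)); cv2.circle(im,tuple(int(t) for t in u.clip(-999,999)),2,(0,0,255),-1)
cv2.imwrite('pics/w2o.png',im)
E
```

```text
time_s: 4.45
ee_pos: [0.5432, 0.0408, 0.254]
eef_rot: [0.053, 0.999, 0.0, -0.0]
wrist_force: [-0.7, 0.8, 0.5]
opening: 0.0913
grasp_force: 0.0
t 4.45 tcp [0.5432 0.0408 0.254 ] yerr deg 0.1 zaxis [-0.     0.001 -1.   ]
grasp in bin mm [-60.3  44.5 272.8] F bin [-0.8  0.7  0.5] open 0.0913 gf 0.0 j [ 0.05  0.25  1.56  0.    1.33 -1.41]
brace_peg [([310.0, 194.0, 439.0, 252.0], 0.61)]
bolt_knob [([120.0, 215.0, 268.0, 255.0], 0.71)]
brace [([312.0, 192.0, 438.0, 250.0], 0.76)]
keeper [([93.0, 199.0, 167.0, 230.0], 0.6), ([311.0, 199.0, 438.0, 251.0], 0.45)]
bolt [([121.0, 212.0, 266.0, 256.0], 0.95)]
[317.  200.6]
[317.  241.8]
[155.7 258.8]
[140.7 221.6]
[144.9 247.6]
```

View pics/w2o.png

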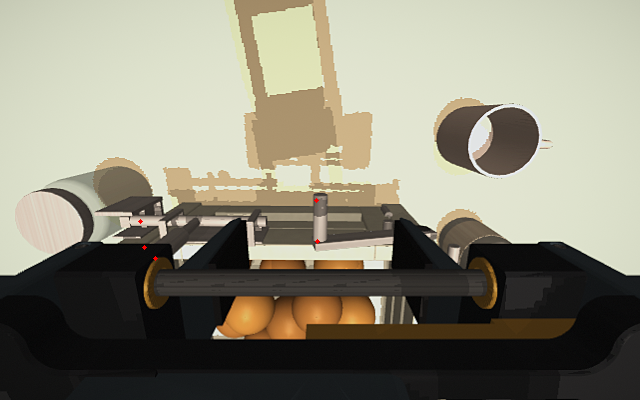

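The wrist view shows the peg from (320,196) to (320,243) between the fingers, about 5 mm nearer the robot than fitted. The bolt and keeper are at left and the mug at right. Descending to grasp.

```bash
python3 -m handwheel '[{"x":-0.04,"y":0,"z":0.3,"wx":0,"wy":0,"wz":0},{"x":0,"y":0,"z":0.3,"wx":0,"wy":0,"wz":0},{"x":0,"y":0,"z":0.3,"wx":0,"wy":0,"wz":0},{"x":0,"y":0,"z":0.13,"wx":0,"wy":0,"wz":0},{"x":0,"y":0,"z":0.1,"wx":0,"wy":0,"wz":0},{"x":0,"y":0,"z":0,"wx":0,"wy":0,"wz":0},{"x":0,"y":0,"z":0,"wx":0,"wy":0,"wz":0},{"x":0,"y":0,"z":0,"wx":0,"wy":0,"wz":0},{"x":0,"y":0,"z":0,"wx":0,"wy":0,"wz":0},{"x":0,"y":0,"z":0,"wx":0,"wy":0,"wz":0}]'
python3 st.py
python3 -m handwheel '[{"x":0,"y":0,"z":0,"wx":0,"wy":0,"wz":0},{"x":0,"y":0,"z":0,"wx":0,"wy":0,"wz":0},{"x":0,"y":0,"z":0,"wx":0,"wy":0,"wz":0},{"x":0,"y":0,"z":0,"wx":0,"wy":0,"wz":0},{"x":0,"y":0,"z":0,"wx":0,"wy":0,"wz":0},{"x":0,"y":0,"z":0,"wx":0,"wy":0,"wz":0},{"x":0,"y":0,"z":0,"wx":0,"wy":0,"wz":0},{"x":0,"y":0,"z":0,"wx":0,"wy":0,"wz":0},{"x":0,"y":0,"z":0,"wx":0,"wy":0,"wz":0},{"x":0,"y":0,"z":0,"wx":0,"wy":0,"wz":0}]' -1 25
python3 st.py
python3 - <<'E'
from h import *
for n in ['scene','wrist']: manip.read_camera(n)
a=cv2.resize(manip.read_camera('scene')['pixels'][140:240,240:400,::-1],(640,400),interpolation=cv2.INTER_CUBIC)
cv2.imwrite('pics/g1.png',a)
E
```

```text
time_s: 5.75
ee_pos: [0.548, 0.0397, 0.1416]
eef_rot: [0.054, 0.999, 0.0, 0.001]
wrist_force: [-0.4, 0.9, 0.0]
opening: 0.0912
grasp_force: 0.0
t 5.75 tcp [0.548  0.0397 0.1416] yerr deg 0.06 zaxis [ 0.001  0.    -1.   ]
grasp in bin mm [-55.5  43.9 160.4] F bin [-0.5  0.9  0. ] open 0.0912 gf 0.0 j [ 0.05  0.34  1.73  0.    1.07 -1.41]
time_s: 6.75
ee_pos: [0.5477, 0.04, 0.1409]
eef_rot: [0.054, 0.999, 0.0, 0.0]
wrist_force: [1.6, 9.6, -2.0]
opening: 0.0142
grasp_force: 5.6
t 6.75 tcp [0.5477 0.04   0.1409] yerr deg 0.04 zaxis [ 0.     0.001 -1.   ]
grasp in bin mm [-55.7  44.2 159.7] F bin [ 0.5  9.8 -2. ] open 0.0142 gf 5.6 j [ 0.05  0.34  1.74  0.    1.07 -1.41]
```

View pics/g1.png

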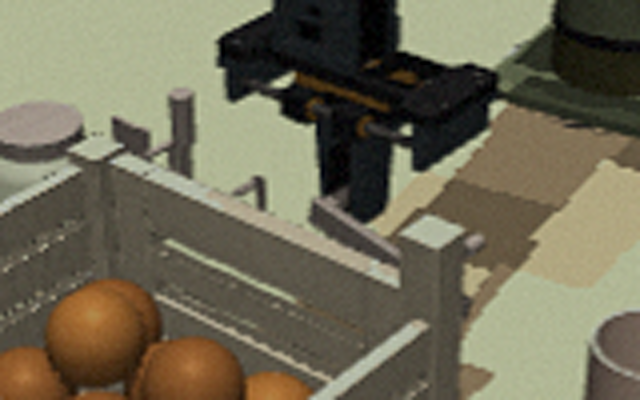

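Peg gripped (opening 14 mm), with about 10 N of side load. I'll recentre in y and start the arc.

```bash
python3 -m handwheel '[{"x":0,"y":0.02,"z":0,"wx":0,"wy":0,"wz":0},{"x":0,"y":0.035,"z":-0.104,"wx":0,"wy":0,"wz":0},{"x":0,"y":0.045,"z":-0.1,"wx":0,"wy":0,"wz":0},{"x":0,"y":0.055,"z":-0.095,"wx":0,"wy":0,"wz":0},{"x":0,"y":0,"z":0,"wx":0,"wy":0,"wz":0},{"x":0,"y":0,"z":0,"wx":0,"wy":0,"wz":0},{"x":0,"y":0,"z":0,"wx":0,"wy":0,"wz":0},{"x":0,"y":0,"z":0,"wx":0,"wy":0,"wz":0},{"x":0,"y":0,"z":0,"wx":0,"wy":0,"wz":0},{"x":0,"y":0,"z":0,"wx":0,"wy":0,"wz":0}]' - 25
python3 st.py
python3 - <<'E'
from h import *
for cam in ['scene']:
    c=manip.read_camera(cam); cv2.imwrite('pics/g2.png',c['pixels'][:,:,::-1])
E
```

```text
time_s: 7.9
ee_pos: [0.549, 0.0518, 0.1718]
eef_rot: [0.053, 0.999, -0.003, 0.0]
wrist_force: [-1.5, -8.8, 4.7]
opening: 0.0133
grasp_force: 25.0
t 7.9 tcp [0.549  0.0518 0.1718] yerr deg 0.1 zaxis [-0.    -0.006 -1.   ]
grasp in bin mm [-55.7  56.2 190.6] F bin [-0.6 -9.   4.7] open 0.0133 gf 25.0 j [ 0.08  0.31  1.68 -0.01  1.14 -1.38]
```

The load is purely radial outward, so I'll bias the arc a little outward and continue.

```bash
python3 -m handwheel '[{"x":0,"y":-0.02,"z":-0.01,"wx":0,"wy":0,"wz":0},{"x":0,"y":0.061,"z":-0.092,"wx":0,"wy":0,"wz":0},{"x":0,"y":0.07,"z":-0.085,"wx":0,"wy":0,"wz":0},{"x":0,"y":0.078,"z":-0.078,"wx":0,"wy":0,"wz":0},{"x":0,"y":0.085,"z":-0.07,"wx":0,"wy":0,"wz":0},{"x":0,"y":0.092,"z":-0.061,"wx":0,"wy":0,"wz":0},{"x":0,"y":0.097,"z":-0.051,"wx":0,"wy":0,"wz":0},{"x":0,"y":0,"z":0,"wx":0,"wy":0,"wz":0},{"x":0,"y":0,"z":0,"wx":0,"wy":0,"wz":0},{"x":0,"y":0,"z":0,"wx":0,"wy":0,"wz":0}]'
python3 st.py
```

```text
time_s: 8.95
ee_pos: [0.5547, 0.0991, 0.219]
eef_rot: [0.053, 0.999, -0.002, 0.002]
wrist_force: [-3.2, -6.5, 14.1]
opening: 0.0134
grasp_force: 25.0
t 8.95 tcp [0.5547 0.0991 0.219 ] yerr deg 0.09 zaxis [ 0.004 -0.004 -1.   ]
grasp in bin mm [-55.3 103.8 237.8] F bin [-2.5 -6.8 14.1] open 0.0134 gf 25.0 j [ 0.16  0.3   1.58 -0.    1.26 -1.3 ]
```

```bash
python3 -m handwheel '[{"x":0,"y":-0.015,"z":-0.035,"wx":0,"wy":0,"wz":0},{"x":0,"y":0.103,"z":-0.04,"wx":0,"wy":0,"wz":0},{"x":0,"y":0.106,"z":-0.029,"wx":0,"wy":0,"wz":0},{"x":0,"y":0.108,"z":-0.019,"wx":0,"wy":0,"wz":0},{"x":0,"y":0.11,"z":-0.008,"wx":0,"wy":0,"wz":0},{"x":0,"y":0.11,"z":0.003,"wx":0,"wy":0,"wz":0},{"x":0,"y":0.109,"z":0.014,"wx":0,"wy":0,"wz":0},{"x":0,"y":0.107,"z":0.025,"wx":0,"wy":0,"wz":0},{"x":0,"y":0,"z":0,"wx":0,"wy":0,"wz":0},{"x":0,"y":0,"z":0,"wx":0,"wy":0,"wz":0}]'
python3 st.py
```

```text
time_s: 9.95
ee_pos: [0.5634, 0.1763, 0.2252]
eef_rot: [0.053, 0.999, 0.002, 0.002]
wrist_force: [3.4, 4.1, 3.8]
opening: 0.0133
grasp_force: 25.0
t 9.95 tcp [0.5634 0.1763 0.2252] yerr deg 0.08 zaxis [ 0.003  0.004 -1.   ]
grasp in bin mm [-54.9 181.3 244. ] F bin [2.9 4.4 3.8] open 0.0133 gf 25.0 j [ 0.28  0.34  1.51  0.    1.29 -1.18]
```

```bash
python3 -m handwheel '[{"x":0,"y":0.03,"z":0.01,"wx":0,"wy":0,"wz":0},{"x":0,"y":0.03,"z":0.01,"wx":0,"wy":0,"wz":0},{"x":0,"y":0,"z":0,"wx":0,"wy":0,"wz":0},{"x":0,"y":0,"z":0,"wx":0,"wy":0,"wz":0},{"x":0,"y":0,"z":0,"wx":0,"wy":0,"wz":0},{"x":0,"y":0,"z":0,"wx":0,"wy":0,"wz":0},{"x":0,"y":0,"z":0,"wx":0,"wy":0,"wz":0},{"x":0,"y":0,"z":0,"wx":0,"wy":0,"wz":0},{"x":0,"y":0,"z":0,"wx":0,"wy":0,"wz":0},{"x":0,"y":0,"z":0,"wx":0,"wy":0,"wz":0}]'
python3 st.py
```

```text
time_s: 10.95
ee_pos: [0.5639, 0.1804, 0.2236]
eef_rot: [0.054, 0.999, 0.001, 0.002]
wrist_force: [3.6, 0.6, 7.0]
opening: 0.0133
grasp_force: 25.0
t 10.95 tcp [0.5639 0.1804 0.2236] yerr deg 0.04 zaxis [ 0.003  0.001 -1.   ]
grasp in bin mm [-54.9 185.5 242.4] F bin [3.5 0.9 7. ] open 0.0133 gf 25.0 j [ 0.29  0.34  1.51 -0.    1.29 -1.17]
```

```bash
python3 -m handwheel '[{"x":0,"y":0,"z":0,"wx":0,"wy":0,"wz":0},{"x":0,"y":0,"z":0,"wx":0,"wy":0,"wz":0},{"x":0,"y":0,"z":0,"wx":0,"wy":0,"wz":0},{"x":0,"y":0,"z":0,"wx":0,"wy":0,"wz":0},{"x":0,"y":0,"z":-0.3,"wx":0,"wy":0,"wz":0},{"x":0,"y":0,"z":-0.3,"wx":0,"wy":0,"wz":0},{"x":0,"y":-0.3,"z":0,"wx":0,"wy":0,"wz":0},{"x":0,"y":-0.3,"z":0,"wx":0,"wy":0,"wz":0},{"x":0,"y":-0.3,"z":0,"wx":0,"wy":0,"wz":0},{"x":0,"y":-0.3,"z":0,"wx":0,"wy":0,"wz":0}]' 1 25
python3 -m handwheel '[{"x":-0.05,"y":-0.3,"z":0,"wx":0,"wy":0,"wz":0},{"x":-0.05,"y":-0.3,"z":0,"wx":0,"wy":0,"wz":0},{"x":-0.05,"y":-0.3,"z":0,"wx":0,"wy":0,"wz":0},{"x":-0.05,"y":-0.3,"z":0,"wx":0,"wy":0,"wz":0},{"x":-0.05,"y":-0.3,"z":0,"wx":0,"wy":0,"wz":0},{"x":0,"y":0,"z":0.1,"wx":0,"wy":0,"wz":0},{"x":0,"y":0,"z":0,"wx":0,"wy":0,"wz":0},{"x":0,"y":0,"z":0,"wx":0,"wy":0,"wz":0},{"x":0,"y":0,"z":0,"wx":0,"wy":0,"wz":0},{"x":0,"y":0,"z":0,"wx":0,"wy":0,"wz":0}]'
python3 st.py
python3 - <<'E'
from h import *
s=manip.read_camera('scene')
r=manip.find_in('scene','brace_peg'); print(r[:2])
w=manip.read_camera('wrist'); print(manip.find_in('wrist','bolt_knob')[:2])
b=w['pixels'][100:340,:,::-1]; a=cv2.resize(s['pixels'][110:230,230:410,::-1],(480,320),interpolation=cv2.INTER_CUBIC)
o=np.zeros((560,640,3),np.uint8); o[:320,:480]=a; o[320:]=b; cv2.imwrite('pics/k1.png',o)
q=np.load('pose.npy'); cc,sn=np.cos(q[2]),np.sin(q[2])
for P in [(-25,-90,205),(-30,-90,205),(-30,-90,165)]:
    P=np.array(P)/1000; print(proj(w,[q[0]+cc*P[0]-sn*P[1],q[1]+sn*P[0]+cc*P[1],P[2]]).round(1))
E
```

```text
time_s: 11.95
ee_pos: [0.5494, 0.0602, 0.2822]
eef_rot: [0.053, 0.999, 0.0, -0.0]
wrist_force: [0.1, -0.8, 0.7]
opening: 0.0896
grasp_force: 0.0
time_s: 12.95
ee_pos: [0.5589, -0.0898, 0.2727]
eef_rot: [0.053, 0.999, 0.0, 0.0]
wrist_force: [0.1, 0.9, 0.1]
opening: 0.0908
grasp_force: 0.0
t 12.95 tcp [ 0.5589 -0.0898  0.2727] yerr deg 0.14 zaxis [ 0.  0. -1.]
grasp in bin mm [-30.6 -83.6 291.5] F bin [-0.   0.9  0.1] open 0.0908 gf 0.0 j [-0.18  0.27  1.48  0.    1.39 -1.64]
[{'rect': [357.8, 174.1, 380.9, 213.4], 'p': 0.7}]
[{'rect': [244.1, 184.7, 374.6, 223.6], 'p': 0.82}]
[311.6 217.2]
[311.5 211.7]
[312.7 198.8]
```

View pics/k1.png

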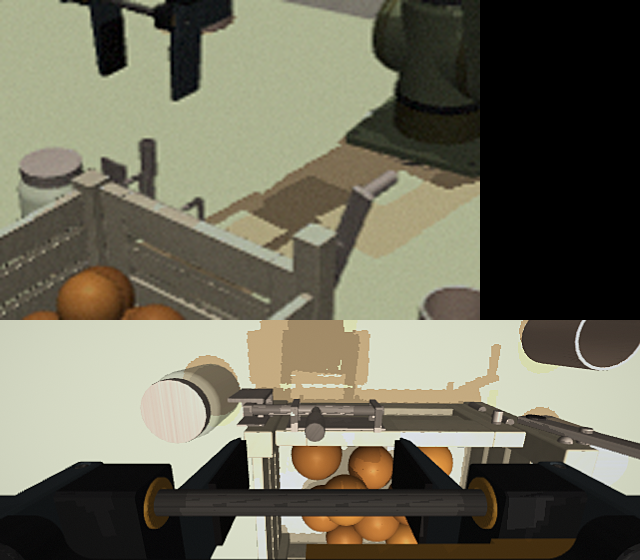

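The brace leans past upright (peg tip at scene px ≈(379,177)). The knob is between the fingers, with its top at wrist px (315,211), so about 3 mm toward −y is needed. I'll check the brace angle numerically while descending.

```bash
python3 - <<'E'
from h import *
w=manip.read_camera('scene'); q=np.load('pose.npy'); cc,sn=np.cos(q[2]),np.sin(q[2])
for a in (1.7,1.75,1.8,1.85,1.9):
    P=np.array((-67,151-110*np.cos(a),135+110*np.sin(a)))/1000; print(a,proj(w,[q[0]+cc*P[0]-sn*P[1],q[1]+sn*P[0]+cc*P[1],P[2]]).round(1))
E
python3 -m handwheel '[{"x":0,"y":-0.035,"z":0.3,"wx":0,"wy":0,"wz":0},{"x":0,"y":0,"z":0.3,"wx":0,"wy":0,"wz":0},{"x":0,"y":0,"z":0.3,"wx":0,"wy":0,"wz":0},{"x":0,"y":0,"z":0.145,"wx":0,"wy":0,"wz":0},{"x":0,"y":0,"z":0,"wx":0,"wy":0,"wz":0},{"x":0,"y":0,"z":0,"wx":0,"wy":0,"wz":0},{"x":0,"y":0,"z":0,"wx":0,"wy":0,"wz":0},{"x":0,"y":0,"z":0,"wx":0,"wy":0,"wz":0},{"x":0,"y":0,"z":0,"wx":0,"wy":0,"wz":0},{"x":0,"y":0,"z":0,"wx":0,"wy":0,"wz":0}]'
python3 -m handwheel '[{"x":0,"y":0,"z":0,"wx":0,"wy":0,"wz":0},{"x":0,"y":0,"z":0,"wx":0,"wy":0,"wz":0},{"x":0,"y":0,"z":0,"wx":0,"wy":0,"wz":0},{"x":0,"y":0,"z":0,"wx":0,"wy":0,"wz":0},{"x":0,"y":0,"z":0,"wx":0,"wy":0,"wz":0},{"x":0,"y":0,"z":0,"wx":0,"wy":0,"wz":0},{"x":0,"y":0,"z":0,"wx":0,"wy":0,"wz":0},{"x":0,"y":0,"z":0,"wx":0,"wy":0,"wz":0},{"x":0,"y":0,"z":0,"wx":0,"wy":0,"wz":0},{"x":0,"y":0,"z":0,"wx":0,"wy":0,"wz":0}]' -1 25
python3 st.py
```

```text
1.7 [370.4 171.6]
1.75 [372.3 172.5]
1.8 [374.1 173.6]
1.85 [375.9 174.7]
1.9 [377.7 176. ]
time_s: 14.2
ee_pos: [0.5586, -0.0942, 0.1684]
eef_rot: [0.054, 0.999, -0.0, 0.0]
wrist_force: [-0.1, -1.1, -0.7]
opening: 0.0911
grasp_force: 0.0
time_s: 15.2
ee_pos: [0.5584, -0.0942, 0.1679]
eef_rot: [0.054, 0.999, -0.0, 0.0]
wrist_force: [-0.5, -0.9, 0.3]
opening: 0.0173
grasp_force: 25.0
t 15.2 tcp [ 0.5584 -0.0942  0.1679] yerr deg 0.07 zaxis [ 0. -0. -1.]
grasp in bin mm [-30.6 -88.1 186.7] F bin [-0.4 -1.   0.3] open 0.0173 gf 25.0 j [-0.19  0.34  1.66 -0.    1.15 -1.65]
```

Brace is at about 1.9 (seated) and the knob is held centred. Lifting 14 mm.

```bash
python3 -m handwheel '[{"x":0,"y":0,"z":-0.035,"wx":0,"wy":0,"wz":0},{"x":0,"y":0,"z":-0.035,"wx":0,"wy":0,"wz":0},{"x":0,"y":0,"z":-0.035,"wx":0,"wy":0,"wz":0},{"x":0,"y":0,"z":-0.035,"wx":0,"wy":0,"wz":0},{"x":0,"y":0,"z":0,"wx":0,"wy":0,"wz":0},{"x":0,"y":0,"z":0,"wx":0,"wy":0,"wz":0},{"x":0,"y":0,"z":0,"wx":0,"wy":0,"wz":0},{"x":0,"y":0,"z":0,"wx":0,"wy":0,"wz":0},{"x":0,"y":0,"z":0,"wx":0,"wy":0,"wz":0},{"x":0,"y":0,"z":0,"wx":0,"wy":0,"wz":0}]'
python3 st.py
```

```text
time_s: 16.2
ee_pos: [0.5584, -0.0942, 0.1818]
eef_rot: [0.054, 0.999, -0.0, -0.0]
wrist_force: [0.2, -2.0, -1.3]
opening: 0.0176
grasp_force: 25.0
t 16.2 tcp [ 0.5584 -0.0942  0.1818] yerr deg 0.06 zaxis [-0. -0. -1.]
grasp in bin mm [-30.7 -88.1 200.6] F bin [ 0.4 -2.  -1.3] open 0.0176 gf 25.0 j [-0.19  0.33  1.64 -0.    1.18 -1.65]
```

```bash
python3 -m handwheel '[{"x":0,"y":0.03,"z":0,"wx":0,"wy":0,"wz":0},{"x":0,"y":0.03,"z":0,"wx":0,"wy":0,"wz":0},{"x":0,"y":0.03,"z":0,"wx":0,"wy":0,"wz":0},{"x":0,"y":0,"z":0,"wx":0,"wy":0,"wz":0},{"x":0,"y":0,"z":0,"wx":0,"wy":0,"wz":0},{"x":0,"y":0,"z":0,"wx":0,"wy":0,"wz":0},{"x":0,"y":0,"z":0,"wx":0,"wy":0,"wz":0},{"x":0,"y":0,"z":0,"wx":0,"wy":0,"wz":0},{"x":0,"y":0,"z":0,"wx":0,"wy":0,"wz":0},{"x":0,"y":0,"z":0,"wx":0,"wy":0,"wz":0}]'
python3 st.py
```

```text
time_s: 17.2
ee_pos: [0.5594, -0.085, 0.1819]
eef_rot: [0.054, 0.999, 0.0, 0.0]
wrist_force: [0.9, 2.3, -1.7]
opening: 0.0174
grasp_force: 25.0
t 17.2 tcp [ 0.5594 -0.085   0.1819] yerr deg 0.06 zaxis [ 0.     0.001 -1.   ]
grasp in bin mm [-30.6 -78.8 200.7] F bin [ 0.6  2.3 -1.7] open 0.0174 gf 25.0 j [-0.17  0.33  1.64  0.    1.18 -1.64]
```

```bash
python3 -m handwheel '[{"x":0,"y":0.05,"z":0,"wx":0,"wy":0,"wz":0},{"x":0,"y":0.05,"z":0,"wx":0,"wy":0,"wz":0},{"x":0,"y":0.05,"z":0,"wx":0,"wy":0,"wz":0},{"x":0,"y":0.05,"z":0,"wx":0,"wy":0,"wz":0},{"x":0,"y":0.05,"z":0,"wx":0,"wy":0,"wz":0},{"x":0,"y":0.04,"z":0,"wx":0,"wy":0,"wz":0},{"x":0,"y":0,"z":0,"wx":0,"wy":0,"wz":0},{"x":0,"y":0,"z":0,"wx":0,"wy":0,"wz":0},{"x":0,"y":0,"z":0,"wx":0,"wy":0,"wz":0},{"x":0,"y":0,"z":0,"wx":0,"wy":0,"wz":0}]'
python3 st.py
```

```text
time_s: 18.2
ee_pos: [0.5627, -0.0559, 0.182]
eef_rot: [0.054, 0.999, 0.001, 0.0]
wrist_force: [1.8, 2.4, -1.4]
opening: 0.0175
grasp_force: 25.0
t 18.2 tcp [ 0.5627 -0.0559  0.182 ] yerr deg 0.05 zaxis [ 0.     0.001 -1.   ]
grasp in bin mm [-30.5 -49.5 200.8] F bin [ 1.6  2.6 -1.4] open 0.0175 gf 25.0 j [-0.12  0.33  1.64  0.    1.18 -1.58]
```

Bolt drawn 38.6 mm with no load. Swinging the gate open along its arc.

```bash
python3 -m handwheel '[{"x":0.088,"y":0.01,"z":0,"wx":0,"wy":0,"wz":0.0227},{"x":0.088,"y":0.01,"z":0,"wx":0,"wy":0,"wz":0.0227},{"x":0.088,"y":0.01,"z":0,"wx":0,"wy":0,"wz":0.0227},{"x":0.088,"y":0.01,"z":0,"wx":0,"wy":0,"wz":0.0227},{"x":0,"y":0,"z":0,"wx":0,"wy":0,"wz":0},{"x":0,"y":0,"z":0,"wx":0,"wy":0,"wz":0},{"x":0,"y":0,"z":0,"wx":0,"wy":0,"wz":0},{"x":0,"y":0,"z":0,"wx":0,"wy":0,"wz":0},{"x":0,"y":0,"z":0,"wx":0,"wy":0,"wz":0},{"x":0,"y":0,"z":0,"wx":0,"wy":0,"wz":0}]'
python3 st.py
```

```text
time_s: 19.2
ee_pos: [0.5289, -0.0463, 0.1819]
eef_rot: [0.148, 0.989, 0.0, 0.0]
wrist_force: [4.9, 0.1, -1.2]
opening: 0.0173
grasp_force: 25.0
t 19.2 tcp [ 0.5289 -0.0463  0.1819] yerr deg -10.84 zaxis [ 0.  0. -1.]
grasp in bin mm [-65.1 -43.6 200.7] F bin [ 4.9  0.6 -1.2] open 0.0173 gf 25.0 j [-0.11  0.27  1.72  0.    1.15 -1.38]
```

```bash
python3 -m handwheel '[{"x":0.088,"y":0.01,"z":0,"wx":0,"wy":0,"wz":0.0227},{"x":0.088,"y":0.01,"z":0,"wx":0,"wy":0,"wz":0.0227},{"x":0.088,"y":0.01,"z":0,"wx":0,"wy":0,"wz":0.0227},{"x":0.088,"y":0.01,"z":0,"wx":0,"wy":0,"wz":0.0227},{"x":0,"y":0,"z":0,"wx":0,"wy":0,"wz":0},{"x":0,"y":0,"z":0,"wx":0,"wy":0,"wz":0},{"x":0,"y":0,"z":0,"wx":0,"wy":0,"wz":0},{"x":0,"y":0,"z":0,"wx":0,"wy":0,"wz":0},{"x":0,"y":0,"z":0,"wx":0,"wy":0,"wz":0},{"x":0,"y":0,"z":0,"wx":0,"wy":0,"wz":0}]'
python3 st.py
python3 - <<'E'
from h import *
s=manip.read_camera('scene'); t=manip.read_camera('top')
a=cv2.resize(s['pixels'][100:260,200:440,::-1],(480,320),interpolation=cv2.INTER_CUBIC);b=cv2.resize(t['pixels'][130:250,180:440,::-1],(563,260),interpolation=cv2.INTER_CUBIC)
o=np.zeros((580,563,3),np.uint8); o[:320,:480]=a; o[320:]=b; cv2.imwrite('pics/end.png',o)
E
```

```text
time_s: 20.2
ee_pos: [0.4973, -0.0301, 0.1819]
eef_rot: [0.241, 0.97, -0.0, -0.0]
wrist_force: [3.0, -2.8, -0.9]
opening: 0.0175
grasp_force: 25.0
t 20.2 tcp [ 0.4973 -0.0301  0.1819] yerr deg -21.73 zaxis [-0. -0. -1.]
grasp in bin mm [-98.3 -31.  200.7] F bin [ 3.3 -2.5 -0.9] open 0.0175 gf 25.0 j [-0.08  0.22  1.79 -0.    1.13 -1.17]
```

View pics/end.png

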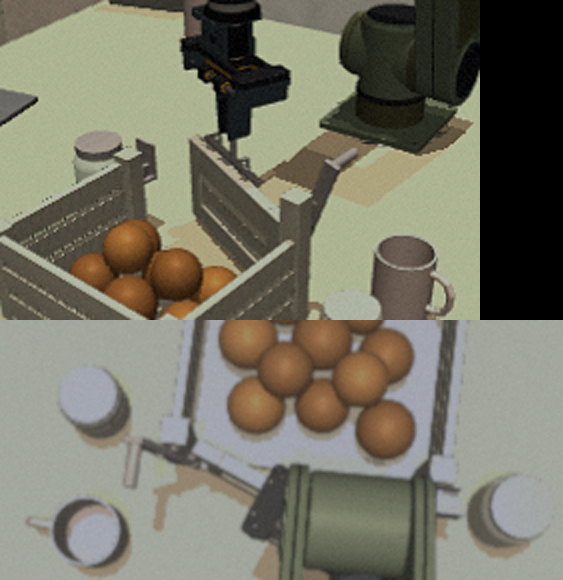

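The gate stands open at about 0.38 rad with the knob held, the brace is leaning in its rest (peg at scene crop (345,158)), and the jar, can and mug are untouched. Handing in.

```bash
python3 -c "
from cell import manip
print(manip.job_done())"
```

```text
the job is handed in; nothing more can be done
None
```

The job is handed in: the brace is seated at about 1.9 rad, the bolt was lifted and drawn about 38 mm with little resistance, and the gripper is holding the gate about 10 cm open (0.38 rad); the jar, can and mug were not touched.

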